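# Tip the preformed stones from the scoop into the wooden sorting tray

## Robot

A 6-joint arm with a two-finger parallel gripper is mounted at the origin on the work surface. World frame = base frame: x ahead of the robot, y to its left, z up, the work surface at z = 0. Lengths are in m, angles in rad, forces in N, time in s.
With the tool pointing down it reaches from about 0.375 to 0.975 m from the base axis. Payload 3.8 kg.
Tool frame: the origin (TCP) lies on the centre line of the jaws, within the pads' length; the fingertips stand 17 mm ahead of it and the grasp point (between the pads) lies 2 mm behind it; z points along the fingers, y is the line along which they close (so a half turn about z gives the same grasp; the last joint's range is limited). The gripper opens to 85 mm and grips with 20 to 120 N. Pads are 22 mm wide; open, the fingers measure 114 mm over their backs; the gripper's body (76 mm by 85 mm) begins 54 mm behind the grasp point. The pads swing forward as they close: fully open they stand 13 mm farther back than shut.
Start: joints at [-0.037, 0.264, 1.604, -0, 1.274, -0.037], TCP at [0.675, -0, 0.223] pointing down, gripper open.
Joint ranges: [-2.63, 2.63], [-0.94, 2.18], [0.31, 2.57], [-1.31, 4.45], [0, 2.66], [-2.55, 2.55]. Speed limits (rad/s): [2.57, 2.57, 3.14, 3.14, 3.14, 3.14].

## Interface

Orientations are given as a unit quaternion [x, y, z, w].
In Python, from workcell import manip, imaging, close_job gives the robot as it stands. The module is installed in compiled form; this text tells all that it offers.
- The arm moves only by the tool arm_command, never from a script. Its argument "motion" is text: rows parted by semicolons, each of 5 numbers parted by spaces: the closure, from -1 (fully open) to 1 (shut), then the shift along the tool's x, y, z in mm, then the turn about the tool's z in degrees. A call has 1 to 12 rows; each row shifts and turns the commanded pose from where the row before left it, along the tool's axes as they then stand; what a row does not reach is not made up. A row lasts 1/10 s, in which the tool goes at most 50 mm and 8.59 degrees, less where a joint would pass 70% of its speed; a pose out of reach is approached as far as the arm can. A call is refused whole if a number of a shift passes 50 or a number of a turn 8.59, either way. A call with a gripper value outside its range is refused whole. The fingers move at their own pace and stop on an object; "newtons" is the grip in N (left out, the last holds). Time passes only in rows, so rows that do not move let the fingers close. It gives the time, the measured TCP pose, the force, the opening and the grip force at its end, in the units of the state.
- manip.observe(): the state, without advancing time (a new reading comes with each control period).
- imaging.grab_frame(name): name is "scene" or "side" or "wrist"; returns the picture (384x512x3 uint8, blue, green, red); there is no depth.
- imaging.camera_info(name): a dict with "camera_matrix" (3x3 intrinsics, pixels), "k1" (the pictures are not rectified: a ray, as slopes to the right and down, at radius r is drawn at 1 + k1 r^2 times it, then the intrinsics apply), "R" (3x3) and "t" (3): a world point X has camera coordinates R X + t. Camera axes: x right, y down, z forward; pixel columns grow to the right and rows downward; lengths in m; the calibration is good to about 2 mm. A picture is of the moment at which its call begins: read the wrist's pose just before it. camera_info takes no time and is no camera call; for the wrist camera it gives the pose at the moment of the call.
- close_job(): hands the job in; it is judged then, once.
The state is a dict: "time_s": time; "joints": joint angles; "joint_vel": joint speeds; "joint_efforts": joint torques, N m; "position": TCP position; "eef_rot": TCP orientation; "force": force on the tool from outside, world axes, zero at the start; "torque": the same for the moment, N m; "finger_gap": finger opening in m; "gripper_force": force on a finger pad.
Only numpy, scipy, OpenCV 4.12 (cv2) and the standard library are available. Lean on these libraries where they do the work, as an engineer would, in place of code of your own. Each camera call takes 0.05 s, during which the arm holds its last target. There are 200 camera calls.

## Task

Lift the small aluminium stone scoop by its handle with both green stones in it, carry it over the square wooden tray (not the round white bowl), and tip it open edge down, low over the tray, so that both stones slide out into the tray without being thrown or dropped from high up. Then set the empty scoop back down on the bench, flat and right side up, and let go.

Things in the scene. Friction and masses are not known exactly. Their poses are not given: they have to be found in the camera images.
- scoop: Loose aluminium scoop, 0.11-0.18 kg. In mm: floor 90 (x) by 80 (y), 3 thick; lips 3 thick: sides 22 high, rear (x = -45) 26 high; none at x = +45. Wooden handle, level, x = -45 to -125, 18 wide (y), z = 26 to 42: grip across it near x = -80, z = 34. Origin: centre of floor's underside, on the bench. +x points out of the open edge, z up; at the start +x points roughly at the robot.
- tray: Square open-topped wooden tray fixed to the bench, 140 by 140 mm outside, 50 mm high, walls and floor about 6 mm thick. Origin: centre of its underside; x and y along its sides; z up.
- stone1: Loose green faceted stone preform, eight-sided, 28 mm across, 14 mm high, 20 g, smooth: lying on the scoop's floor, it starts to slide once the scoop is tipped 20 to 25 degrees; 45 or more empties it surely. Origin: its centre.
- stone2: A second stone just like stone1, lying beside it in the scoop. Origin: its centre.
There are look-alikes about, which are no part of the job. What is shaped like the stone2 but pink or purple is not meant.

How it is judged:
On the way, in this order (a step that is already met when the one before it is completed fails the run):
1. the scoop is lifted off the bench with both stones lying in it (height (world z) of scoop above 0.03 m and x of stone1 in the frame of scoop between -0.045 and 0.045 m and y of stone1 in the frame of scoop between -0.04 and 0.04 m and z of stone1 in the frame of scoop between 0 and 0.03 m and x of stone2 in the frame of scoop between -0.045 and 0.045 m and y of stone2 in the frame of scoop between -0.04 and 0.04 m and z of stone2 in the frame of scoop between 0 and 0.03 m), for 0.2 s.
2. the scoop is tipped open edge down (by 17 degrees or more) at the tray, its floor's centre within 160 mm of the tray's centre seen from above (angle between scoop's own x axis and vertical above 1.87 rad and height (world z) of scoop above 0.03 m and horizontal distance between scoop and tray below 0.16 m), for 0.05 s.
At the end, for the whole second after the job is handed in: Both stones lie at rest inside the wooden tray (centres within its walls and below 45 mm), and the scoop stands at rest on the bench, anywhere, right side up and level within 10 degrees, its underside no more than 12 mm above the bench (x of stone1 in the frame of tray between -0.068 and 0.068 m and y of stone1 in the frame of tray between -0.068 and 0.068 m and height (world z) of each of stone1, stone2 below 0.045 m and x of stone2 in the frame of tray between -0.068 and 0.068 m and y of stone2 in the frame of tray between -0.068 and 0.068 m and linear speed of each of stone1, stone2, scoop below 0.05 m/s and angle between scoop's own z axis and vertical below 0.17 rad and height (world z) of scoop between -0.01 and 0.012 m); the robot touches nothing.
It fails at once if a stone is thrown or dropped from high up (faster than 2.2 m/s, a free fall of about 250 mm) (linear speed of any of stone1, stone2 above 2.2 m/s).
It also fails if it takes over 70 s, if anything falls off the work surface, if the arm or the gripper's body presses on something with over 40 N, if the wrist force passes 120 N, or if a joint passes its speed limit or range.

## Working session

There is one attempt and no reset: what is moved stays moved. The work goes in short steps, Python scripts to look and compute and a tool call to move; the robot and the scene stay as the last step left them, time stands still between calls to the robot, and variables do not carry over. Pictures are saved under pics/ and viewed, at most 10 in all, crops included, and the job is handed in when it is done.

Besides the shell and the picture viewer there is one more tool, called after "Request:" as name(argument=value, ...) on one line, values as JSON. arm_command: Moves the arm, as the interface text tells. Its arguments: {"type":"object","properties":{"motion":{"type":"string"},"newtons":{"type":"number"}},"required":["motion"]}

```bash
mkdir -p pics; python3 - <<'E'
from workcell import manip, imaging
import cv2,numpy as np
s=manip.observe();print({k:np.round(v,3).tolist() for k,v in s.items()})
for n in ("scene","side"):
    i=imaging.camera_info(n);print(n,np.round(i["camera_matrix"],1).tolist(),i["k1"],np.round(i["R"],3).tolist(),np.round(i["t"],3).tolist())
    cv2.imwrite(f"pics/{n}0.png",imaging.grab_frame(n))
E
```

```text
{'time_s': 0.0, 'joints': [-0.037, 0.265, 1.605, 0.0, 1.274, -0.037], 'joint_vel': [0.0, 0.001, 0.001, 0.0, 0.0, -0.001], 'joint_efforts': [0.001, -51.512, -36.731, -0.0, 0.013, 0.0], 'position': [0.674, 0.0, 0.221], 'eef_rot': [0.707, 0.707, -0.001, -0.001], 'force': [-0.263, -0.012, -0.375], 'torque': [-0.004, -0.021, -0.02], 'gripper_force': 0.0, 'finger_gap': 0.085}
scene [[390.8, 0.0, 263.9], [0.0, 390.8, 199.5], [0.0, 0.0, 1.0]] 0.01925364705667092 [[-0.88, 0.474, 0.026], [0.248, 0.505, -0.827], [-0.405, -0.722, -0.562]] [0.435, -0.12, 0.97]
side [[379.0, 0.0, 249.4], [0.0, 379.0, 191.5], [0.0, 0.0, 1.0]] 0.010813159976501834 [[0.768, -0.64, -0.008], [-0.465, -0.549, -0.694], [0.44, 0.537, -0.719]] [-0.349, 0.277, 0.717]
```

View pics/scene0.png

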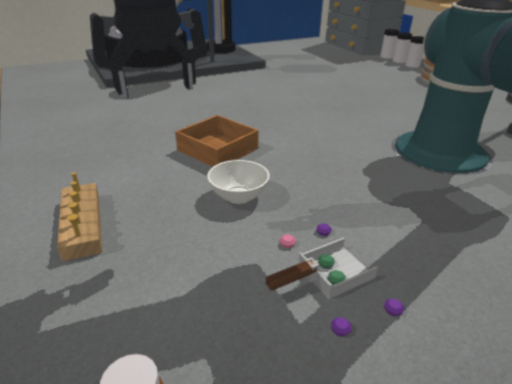

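View pics/side0.png

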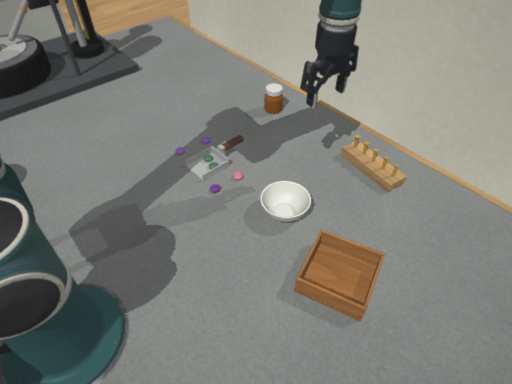

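The tool cannot pitch through this interface, so I'll tip the scoop by pivoting it in the grip, with its front edge against the tray's far inner wall. First I need the positions.

```bash
cat >h.py <<'E'
import cv2,numpy as np
from workcell import imaging
def ray(n,p,i=None):
    i=i or imaging.camera_info(n);K=np.array(i["camera_matrix"]);R=np.array(i["R"]);t=np.array(i["t"])
    u=cv2.undistortPoints(np.array([[p]],float),K,np.array([i["k1"],0,0,0.]))[0,0]
    d=R.T@np.r_[u,1];return -R.T@t,d/np.linalg.norm(d)
def onz(n,p,z,i=None):
    c,d=ray(n,p,i);return c+d*(z-c[2])/d[2]
def tri(p,q,a="scene",b="side"):
    A=np.zeros((3,3));v=np.zeros(3)
    for n,x in((a,p),(b,q)):
        c,d=ray(n,x);M=np.eye(3)-np.outer(d,d);A+=M;v+=M@c
    return np.linalg.solve(A,v)
def blobs(img,lo,hi,amin=15):
    m=cv2.inRange(cv2.cvtColor(img,cv2.COLOR_BGR2HSV),lo,hi)
    n,l,s,c=cv2.connectedComponentsWithStats(m)
    return [(s[k,4],c[k].round(1),cv2.boxPoints(cv2.minAreaRect(np.argwhere(l==k)[:,::-1].astype(np.float32))).round(0).tolist()) for k in range(1,n) if s[k,4]>=amin]
E
python3 - <<'E'
from h import *
for n in("scene","side"):
    im=cv2.imread(f"pics/{n}0.png")
    print(n)
    for nm,lo,hi in(("green",(55,80,30),(90,255,255)),("brown",(0,110,20),(14,255,200)),("purple",(125,100,40),(150,255,255))):
        for b in blobs(im,lo,hi):
            z={"green":.01,"brown":.034,"purple":.007}[nm]
            print(nm,b[0],b[1],onz(n,b[1],z).round(3), b[2] if nm=="brown" else "")
# tray rim corners, hand picked (side view)
for p in((322,233),(383,253),(362,315),(296,285)): print("side tray",p,onz("side",p,.05).round(3))
for p in((217,117),(259,132),(220,151),(176,136)): print("scene tray",p,onz("scene",p,.05).round(3))
for p in((260,200),(312,205)): print("bowl",onz("side",p,.05).round(3))
im=cv2.imread("pics/side0.png")
a=cv2.resize(im[215:325,275:395],None,fx=4,fy=4,interpolation=2);b=cv2.resize(im[125:195,170:250],None,fx=5,fy=5,interpolation=2)
o=np.zeros((440,880,3),np.uint8);o[:,:480]=a;o[:350,480:]=b;cv2.imwrite("pics/crop1.png",cv2.resize(o,(800,400)))
E
```

```text
scene
green 18 [493.4  19.7] [-1.757 -1.129  0.01 ] 
green 26 [478.2  26.4] [-1.469 -1.018  0.01 ] 
green 19 [509.2  34.6] [-1.425 -0.795  0.01 ] 
green 37 [505.9  47.2] [-1.139 -0.615  0.01 ] 
green 16 [463.4  54. ] [-0.839 -0.611  0.01 ] 
green 19 [501.8  56.9] [-0.953 -0.506  0.01 ] 
green 23 [434.9  58.1] [-0.664 -0.613  0.01 ] 
green 15 [456.7  69. ] [-0.612 -0.459  0.01 ] 
green 52 [475.   70.3] [-0.664 -0.417  0.01 ] 
green 18 [503.3  71.1] [-0.757 -0.362  0.01 ] 
green 22 [463.   74.9] [-0.568 -0.394  0.01 ] 
green 100 [502.   83.7] [-0.607 -0.262  0.01 ] 
green 84 [471.9 101.4] [-0.351 -0.186  0.01 ] 
green 25 [453.8 104. ] [-0.279 -0.195  0.01 ] 
green 16 [483.8 102.1] [-0.381 -0.166  0.01 ] 
green 41 [465.9 116.8] [-0.225 -0.107  0.01 ] 
green 16 [450.8 133.2] [-0.091 -0.047  0.01 ] 
green 54 [466.2 143.3] [-0.076  0.012  0.01 ] 
green 20 [437.  143.4] [-0.008 -0.019  0.01 ] 
green 26 [444.3 150.5] [0.007 0.016 0.01 ] 
green 31 [414.8 153.8] [ 0.085 -0.003  0.01 ] 
green 45 [451.8 163.4] [0.044 0.069 0.01 ] 
green 151 [325.6 260.6] [0.493 0.204 0.01 ] 
green 141 [335.8 276
[... 1126 characters left out ...]
0, 94.0], [282.0, 95.0], [281.0, 114.0]]
brown 4679 [339.7 273.7] [ 0.484 -0.252  0.034] [[291.0, 289.0], [321.0, 225.0], [389.0, 256.0], [360.0, 320.0]]
purple 37 [206.1 138.8] [0.55  0.314 0.007] 
purple 36 [179.7 149.9] [0.462 0.321 0.007] 
purple 57 [214.6 188. ] [0.448 0.132 0.007] 
side tray (322, 233) [ 0.522 -0.165  0.05 ]
side tray (383, 253) [ 0.58  -0.282  0.05 ]
side tray (362, 315) [ 0.439 -0.34   0.05 ]
side tray (296, 285) [ 0.39  -0.219  0.05 ]
scene tray (217, 117) [ 0.459 -0.316  0.05 ]
scene tray (259, 132) [ 0.405 -0.192  0.05 ]
scene tray (220, 151) [ 0.525 -0.142  0.05 ]
scene tray (176, 136) [ 0.586 -0.252  0.05 ]
bowl [ 0.484 -0.005  0.05 ]
bowl [ 0.565 -0.095  0.05 ]
```

View pics/crop1.png

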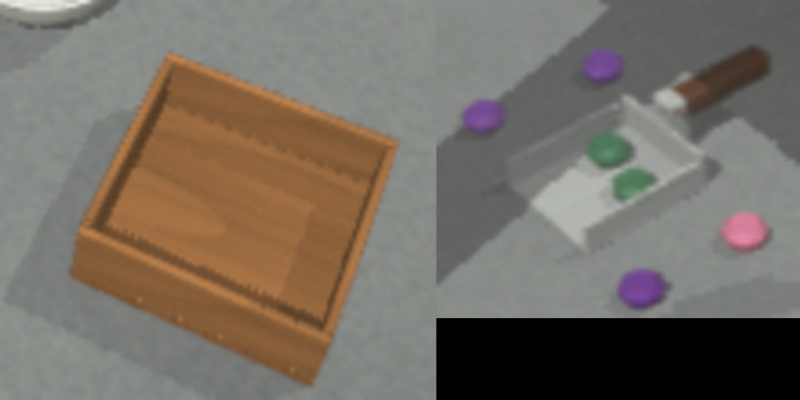

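The crop shows the tray rim's outer corners at crop pixels (168,55), (398,145), (328,336) and (80,230). The scoop's rear lip corners are at about (625,97) and (712,163), and both green stones lie inside it.

```bash
python3 - <<'E'
from h import *
T=np.array([onz("side",(275+x/3.636,215+y/3.636),.05) for x,y in((168,55),(398,145),(328,336),(80,230))])
print(T.round(3).tolist(),T.mean(0).round(4),[np.linalg.norm(T[i]-T[i-1]).round(3) for i in range(4)])
for i in range(4):
    d=T[i]-T[i-1];print(np.degrees(np.arctan2(d[1],d[0])).round(1))
S=lambda x,y:(170+(x-436)/4.545,125+y/4.545)
for nm,p,z in(("rearlipA",(625,97),.026),("rearlipB",(712,163),.022),("frontA",(530,203),.003),("frontB",(583,252),0),("frontBtop",(583,240),.022),("handle c",(727,78),.036),("tail",(768,60),.034)):
    print(nm,onz("side",S(*p),z).round(4))
for p,z in(((267.5,284),.034),((309.5,266),.034)): print("scene handle",onz("scene",p,z).round(4))
print("tri handle",tri((288.4,275.1),S(727,78)).round(4))
E
```

```text
[[0.527, -0.159, 0.05], [0.578, -0.287, 0.05], [0.455, -0.335, 0.05], [0.402, -0.21, 0.05]] [ 0.4906 -0.2476  0.05  ] [np.float64(0.135), np.float64(0.138), np.float64(0.132), np.float64(0.135)]
22.2
-68.1
-158.8
113.0
rearlipA [0.5291 0.2551 0.026 ]
rearlipB [0.535  0.1751 0.022 ]
frontA [0.4419 0.235  0.003 ]
frontB [0.4436 0.1823 0.    ]
frontBtop [0.4379 0.1705 0.022 ]
handle c [0.5814 0.2187 0.036 ]
tail [0.6136 0.2182 0.034 ]
scene handle [0.6105 0.2258 0.034 ]
scene handle [0.5385 0.2224 0.034 ]
tri handle [0.5793 0.2224 0.0346]
```

Request:
arm_command(motion="-1 0 0 0 8.59;-1 0 0 0 8.59;-1 0 0 0 8.59;-1 0 0 0 8.59;-1 0 0 0 8.59;-1 0 0 0 8.59;-1 0 0 0 8.59;-1 0 0 0 8.59;-1 0 0 0 8.59;-1 0 0 0 8.59;-1 0 0 0 0;-1 0 0 0 0")

```text
time_s: 1.3
position: [0.6747, -0.0, 0.2221]
eef_rot: [0.999, 0.038, -0.0, -0.0]
force: [0.7, 1.1, 0.0]
finger_gap: 0.0851
gripper_force: 0.0
```

Request:
arm_command(motion="-1 -20 -40 0 0;-1 -20 -45 0 0;-1 -20 -45 0 0;-1 -20 -45 0 0;-1 -20 -45 0 0;-1 0 0 0 0;-1 0 0 0 0;-1 0 0 0 0")

```text
time_s: 2.1
position: [0.56, 0.2116, 0.2226]
eef_rot: [0.999, 0.036, 0.0, 0.0]
force: [0.2, 0.1, 0.5]
finger_gap: 0.0855
gripper_force: 0.0
```

```bash
python3 - <<'E'
from h import *
from workcell import manip
s=manip.observe();print(s["time_s"],s["position"],s["eef_rot"],s["joints"])
i=imaging.camera_info("wrist");im=imaging.grab_frame("wrist");cv2.imwrite("pics/wrist1.png",im)
print(i)
E
```

```text
2.1 [0.55997016 0.21158756 0.22259166] [9.99341324e-01 3.62877622e-02 1.68493346e-04 2.95185035e-04] [ 3.20057070e-01  1.20576830e-01  1.77330197e+00 -6.97214377e-04
  1.24755570e+00  1.81848334e+00]
{'camera_matrix': array([[281.85411648,   0.        , 255.27820413],
       [  0.        , 281.85411648, 187.30280852],
       [  0.        ,   0.        ,   1.        ]]), 'k1': -0.0708332238433, 'R': array([[ 7.19977222e-02, -9.97404644e-01,  5.51567219e-04],
       [-9.58516385e-01, -6.90376375e-02,  2.76550438e-01],
       [-2.75794612e-01, -2.04396878e-02, -9.60999246e-01]]), 't': array([0.17103051, 0.51527043, 0.53733926])}
```

View pics/wrist1.png

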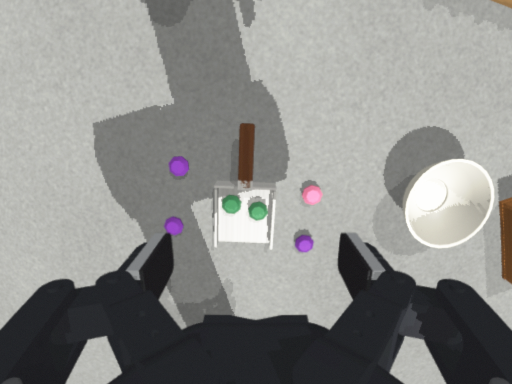

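The wrist view shows the handle from tail (247,124) to collar (245,181). The scoop's front edge runs from about (219,243) to (269,244), and both green stones are in it.

```bash
python3 - <<'E'
from h import *
im=cv2.imread("pics/wrist1.png")
P=lambda p,z:onz("wrist",p,z)
for nm,p,z in(("tail",(247,124),.042),("collar",(245,181),.042),("frontL",(219,243),.003),("frontR",(269,244),.003),("rearL",(214,183),.024),("rearR",(275,185),.024),("lipfL",(214,247),.022),("lipfR",(271,249),.022)):
    print(nm,P(p,z).round(4))
for b in blobs(im,(0,110,20),(14,255,200),200): print(b[0],b[1],[P(q,.042).round(4).tolist() for q in b[2]])
E
```

```text
tail [0.6099 0.2247 0.042 ]
collar [0.5418 0.2228 0.042 ]
frontL [0.4356 0.2557 0.003 ]
frontR [0.4392 0.1829 0.003 ]
rearL [0.5316 0.2628 0.024 ]
rearR [0.5345 0.1842 0.024 ]
lipfL [0.4388 0.2604 0.022 ]
lipfR [0.4414 0.1812 0.022 ]
767 [245.8 151.5] [[0.5412, 0.2313, 0.042], [0.6094, 0.2327, 0.042], [0.6105, 0.2166, 0.042], [0.5423, 0.2155, 0.042]]
829 [506.3 237.1] [[0.5429, -0.1135, 0.042], [0.544, -0.1303, 0.042], [0.4156, -0.1794, 0.042], [0.4154, -0.16, 0.042]]
```

Request:
arm_command(motion="-1 0 -12 0 2.5;-1 0 0 40 0;-1 0 0 40 0;-1 0 0 40 0;-1 0 0 0 0;-1 0 0 0 0;-1 0 0 0 0", newtons=50)

```text
time_s: 2.85
position: [0.5611, 0.2242, 0.1053]
eef_rot: [1.0, 0.013, 0.002, -0.001]
force: [-0.2, 0.2, 1.4]
finger_gap: 0.0853
gripper_force: 0.0
```

Request:
arm_command(motion="-1 0 0 30 0;-1 0 0 25 0;-1 0 0 15 0;-1 0 0 0 0;-1 0 0 0 0;-1 0 0 0 0")

```text
time_s: 3.45
position: [0.5604, 0.2248, 0.0347]
eef_rot: [1.0, 0.014, 0.002, -0.001]
force: [0.1, 0.0, 0.1]
finger_gap: 0.0853
gripper_force: 0.0
```

```bash
python3 - <<'E'
from h import *
from workcell import manip
s=manip.observe();print(s["time_s"],s["position"],s["eef_rot"],s["force"])
im=imaging.grab_frame("wrist");cv2.imwrite("pics/wrist2.png",im)
E
```

```text
3.45 [0.56039058 0.22484893 0.03467412] [ 9.99900615e-01  1.39871495e-02  1.67575024e-03 -5.58131229e-04] [0.11032035 0.00389988 0.11751559]
```

View pics/wrist2.png

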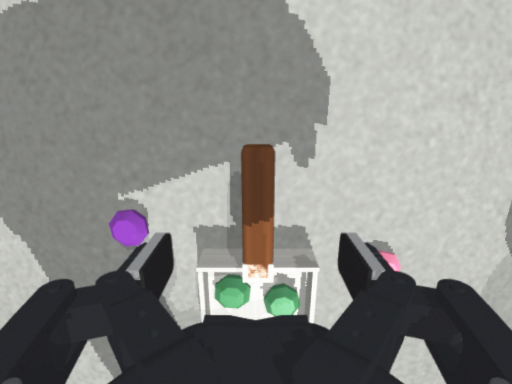

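```bash
python3 - <<'E'
from h import *
for p,z in(((258,148),.042),((258,263),.042),((258,268),.026)): print(onz("wrist",p,z).round(4))
i=imaging.camera_info("wrist")
for X in((.5604,.2248,.0347),(.5604,.2248,.016),(.55,.28,.025),(.57,.28,.025)): print(cv2.projectPoints(np.array([X]),cv2.Rodrigues(np.array(i["R"]))[0],np.array(i["t"]),i["camera_matrix"],np.array([i["k1"],0,0,0]))[0].round(0))
E
```

```text
[0.6098 0.2252 0.042 ]
[0.5434 0.2232 0.042 ]
[0.5301 0.2227 0.026 ]
[[[256. 231.]]]
[[[256. 219.]]]
[[[168. 237.]]]
[[[166. 207.]]]
```

Request:
arm_command(motion="1 0 0 1 0;1 0 0 0 0;1 0 0 0 0;1 0 0 0 0;1 0 0 0 0;1 0 0 0 0;1 0 0 0 0;1 0 0 0 0", newtons=60)

```text
time_s: 4.3
position: [0.5588, 0.2243, 0.0318]
eef_rot: [1.0, 0.014, 0.0, -0.0]
force: [-0.2, -0.3, 2.2]
finger_gap: 0.0139
gripper_force: 58.6
```

Request:
arm_command(motion="1 0 0 -5 0;1 0 0 -10 0;1 0 0 -10 0;1 0 0 -10 0;1 0 0 -10 0;1 0 0 -10 0;1 0 0 -5 0;1 0 0 0 0;1 0 0 0 0;1 0 0 0 0")

```text
time_s: 5.3
position: [0.5581, 0.2241, 0.0909]
eef_rot: [1.0, 0.014, -0.001, 0.0]
force: [-0.5, -0.2, -0.9]
finger_gap: 0.0139
gripper_force: 58.6
```

```bash
python3 - <<'E'
from h import *
w=imaging.grab_frame("wrist");s=imaging.grab_frame("side")
o=np.zeros((384,800,3),np.uint8);o[:,:400]=w[:,56:456];o[:,400:]=cv2.resize(s[95:191,160:260],(400,384),interpolation=2);cv2.imwrite("pics/lift.png",o)
E
```

```text
(no output)
```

View pics/lift.png

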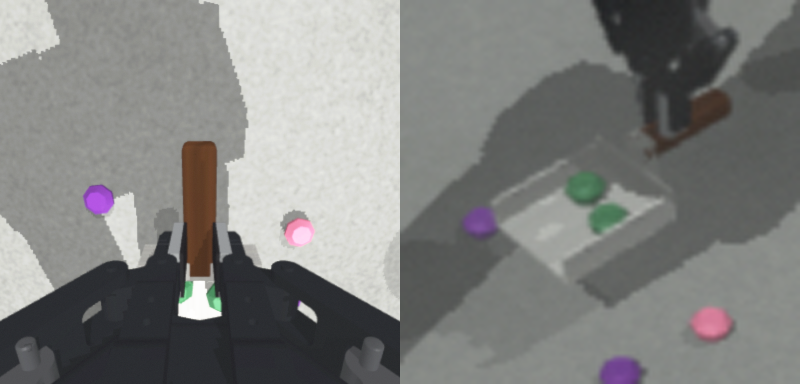

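The scoop is lifted and level, with both stones in it. Next I'll carry it over the tray.

Request:
arm_command(motion="1 0 0 -10 0;1 0 0 -20 0;1 0 0 -20 0;1 0 0 -10 0;1 0 10 0 0;1 0 20 0 0;1 0 30 0 0;1 -3 35 0 0;1 -3 35 0 0;1 -3 35 0 0;1 -3 35 0 0;1 -3 35 0 0")

```text
time_s: 6.6
position: [0.5489, -0.013, 0.1504]
eef_rot: [1.0, 0.014, -0.001, 0.0]
force: [0.3, -0.7, -2.0]
finger_gap: 0.0139
gripper_force: 58.8
```

Request:
arm_command(motion="1 -3 35 0 0;1 0 35 0 0;1 0 35 0 0;1 0 35 0 -2;1 0 30 0 -3;1 0 20 0 -3;1 0 15 0 -3;1 0 5 0 -3;1 0 0 0 -3;1 0 0 0 -2;1 0 0 0 0;1 0 0 0 0")

```text
time_s: 7.8
position: [0.558, -0.2206, 0.1506]
eef_rot: [0.984, 0.178, -0.001, -0.0]
force: [-0.3, 0.9, -1.4]
finger_gap: 0.0136
gripper_force: 58.9
```

```bash
python3 - <<'E'
from h import *
from workcell import manip
s=manip.observe();print(s["time_s"],s["position"],s["eef_rot"],s["joints"].round(2))
w=imaging.grab_frame("wrist");s=imaging.grab_frame("side");cv2.imwrite("pics/sideT.png",s)
o=np.zeros((384,800,3),np.uint8);o[:,:400]=w[:,56:456];o[:,400:]=cv2.resize(s[165:325,240:407],(400,384),interpolation=2);cv2.imwrite("pics/over.png",o)
E
```

```text
7.8 [ 0.55802292 -0.22063572  0.15060603] [ 9.83986396e-01  1.78241567e-01 -7.13704117e-04 -4.55942773e-04] [-0.42  0.18  1.84 -0.    1.12  0.79]
```

View pics/over.png

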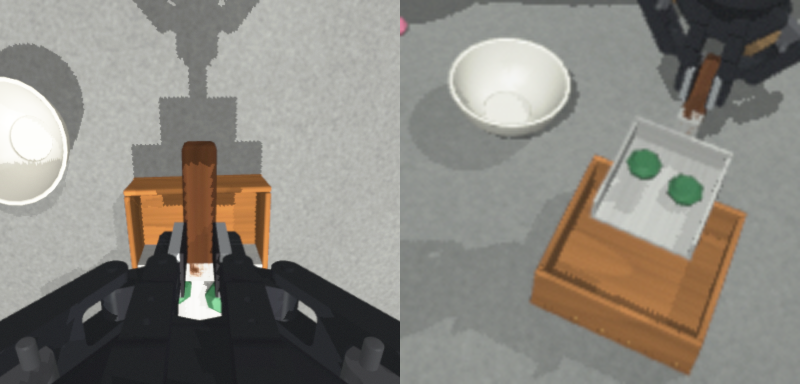

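Both stones are still in the scoop, which hangs level above the tray. In the wrist crop the tray's near top corners are at about (125,192) and (270,180), which I'll now cast to world points.

```bash
python3 - <<'E'
from h import *
A=onz("wrist",(181,192),.05);B=onz("wrist",(326,180),.05);d=A-B
print(A.round(4),B.round(4),np.linalg.norm(d),np.degrees(np.arctan2(d[1],d[0])))
th=np.arctan2(d[1],d[0])-np.pi/2;print("u",np.degrees(th),"centre",((A+B)/2)[:2]-.07*np.array([np.cos(th),np.sin(th)]))
E
```

```text
[ 0.527  -0.1571  0.05  ] [ 0.5855 -0.28    0.05  ] 0.1360473000385466 115.46409846190564
u 25.464098461905635 centre [ 0.49307052 -0.24863479]
```

Request:
arm_command(motion="1 0 0 10 -1.5;1 0 0 15 -1.5;1 0 0 10 0;1 0 0 0 0;1 0 0 0 0")

```text
time_s: 8.4
position: [0.5583, -0.2203, 0.1155]
eef_rot: [0.979, 0.204, -0.001, -0.001]
force: [0.7, 0.2, -1.9]
finger_gap: 0.0139
gripper_force: 59.0
```

Request:
arm_command(motion="1 0 0 0 0;1 0 0 0 0;1 0 0 0 0;1 0 0 0 0;1 0 0 0 0", newtons=20)

```text
time_s: 8.9
position: [0.559, -0.2207, 0.1169]
eef_rot: [0.979, 0.204, 0.0, 0.0]
force: [-0.8, 0.5, -1.9]
finger_gap: 0.0141
gripper_force: 59.0
```

```bash
cat >>h.py <<'E'
def tailpix():
    im=imaging.grab_frame("wrist");b=max(blobs(im[100:290,240:272],(0,110,10),(14,255,200)),key=lambda b:b[0]);return b[0],b[1],b[2]
E
python3 - <<'E'
from h import *
s=imaging.grab_frame("side");a=cv2.imread("pics/sideT.png")
for im in(a,s): print([ (b[0],b[1]) for b in blobs(im[165:325,240:407],(55,80,30),(90,255,255))])
o=np.hstack([cv2.resize(x[165:325,240:407],(400,384),interpolation=2) for x in (imaging.grab_frame("scene")[80:240,130:297],s)]);cv2.imwrite("pics/g20.png",o)
E
```

```text
[(np.int32(114), array([101.5,  68. ])), (np.int32(120), array([118.5,  78.9]))]
[(np.int32(108), array([100.3,  79.3])), (np.int32(114), array([117.2,  89.5]))]Traceback (most recent call last):
  File "<stdin>", line 4, in <module>
cv2.error: OpenCV(4.12.0) /io/opencv/modules/imgproc/src/resize.cpp:4208: error: (-215:Assertion failed) !ssize.empty() in function 'resize'
```

Request:
arm_command(motion="0.9 0 0 0 0;0.9 0 0 0 0;0.9 0 0 0 0;0.9 0 0 0 0", newtons=20)

```text
time_s: 9.4
position: [0.5589, -0.2206, 0.1166]
eef_rot: [0.979, 0.205, -0.0, -0.0]
force: [-0.2, 0.4, -1.3]
finger_gap: 0.0139
gripper_force: 59.0
```

```bash
python3 - <<'E'
from h import *
s=imaging.grab_frame("side");print([ (b[0],b[1]) for b in blobs(s[165:325,240:407],(55,80,30),(90,255,255))]); print(tailpix())
E
```

```text
[(np.int32(104), array([100.2,  79.4])), (np.int32(116), array([117.2,  89.6]))]
(np.int32(3654), array([ 15.5, 100.3]), [[-0.0, 42.0], [31.0, 42.0], [31.0, 166.0], [0.0, 166.0]])
```

Request:
arm_command(motion="0.8 0 0 0 0;0.8 0 0 0 0;0.72 0 0 0 0;0.72 0 0 0 0;0.72 0 0 0 0", newtons=20)

```text
time_s: 10.0
position: [0.5589, -0.2206, 0.1166]
eef_rot: [0.979, 0.205, -0.0, -0.0]
force: [0.3, 0.6, -2.0]
finger_gap: 0.0137
gripper_force: 59.0
```

```bash
python3 - <<'E'
from h import *
s=imaging.grab_frame("side");print([ (b[0],b[1]) for b in blobs(s[165:325,240:407],(55,80,30),(90,255,255))]); print(tailpix())
E
```

```text
[(np.int32(105), array([100.1,  79.4])), (np.int32(115), array([117.2,  89.5]))]
(np.int32(3851), array([ 15.4, 103.8]), [[-0.0, 42.0], [31.0, 42.0], [31.0, 175.0], [0.0, 175.0]])
```

The grip force stays latched at 59 N while the fingers hold. I'll go on and tip the scoop against the far inner wall, watching the force.

Request:
arm_command(motion="0.9 -5 0 10 0;0.9 -5 0 15 0;0.9 0 0 15 0;0.9 0 0 6 0;0.9 0 0 0 0;0.9 0 0 0 0")

```text
time_s: 10.7
position: [0.5497, -0.2245, 0.0702]
eef_rot: [0.979, 0.204, -0.0, -0.0]
force: [0.5, -0.2, -1.2]
finger_gap: 0.0139
gripper_force: 59.0
```

Request:
arm_command(motion="0.9 -3 0 0 0;0.9 -3 0 0 0;0.9 0 0 0 0")

```text
time_s: 11.0
position: [0.5442, -0.2273, 0.0711]
eef_rot: [0.979, 0.204, 0.0, 0.0]
force: [-0.1, -0.5, -2.2]
finger_gap: 0.0141
gripper_force: 59.1
```

Request:
arm_command(motion="0.9 -2 0 0 0;0.9 -2 0 0 0;0.9 0 0 0 0")

```text
time_s: 11.3
position: [0.5405, -0.2287, 0.0707]
eef_rot: [0.979, 0.204, 0.0, 0.0]
force: [-0.5, -0.1, -2.4]
finger_gap: 0.0142
gripper_force: 59.1
```

Request:
arm_command(motion="0.9 -2 0 0 0;0.9 -1 0 0 0;0.9 0 0 0 0")

```text
time_s: 11.6
position: [0.54, -0.2302, 0.0718]
eef_rot: [0.979, 0.204, 0.002, 0.001]
force: [5.5, 1.0, -0.3]
finger_gap: 0.0143
gripper_force: 59.1
```

Contact with the wall shows as 5.5 N. Now I'll move up and forward.

Request:
arm_command(motion="0.9 -2 0 -2 0;0.9 -1 0 -4 0;0.9 -1 0 -4 0;0.9 0 0 0 0")

```text
time_s: 12.0
position: [0.5367, -0.2319, 0.0824]
eef_rot: [0.979, 0.204, 0.003, 0.001]
force: [6.0, 0.1, -0.1]
finger_gap: 0.014
gripper_force: 53.2
```

```bash
python3 - <<'E'
from h import *
s=imaging.grab_frame("side");cv2.imwrite("pics/tip1.png",s);c=imaging.grab_frame("scene")
o=np.hstack([cv2.resize(x,(400,384),interpolation=2) for x in (c[85:197,150:267],s[190:350,240:407])]);cv2.imwrite("pics/tipA.png",o)
E
```

```text
(no output)
```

View pics/tipA.png

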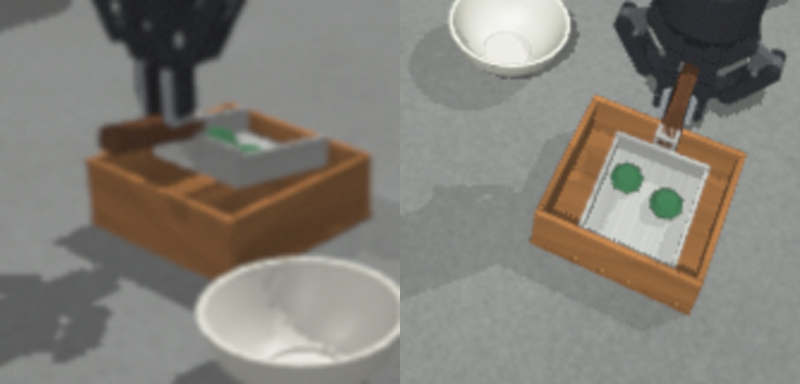

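Request:
arm_command(motion="0.9 -2 0 -4 0;0.9 -2 0 -4 0;0.9 0 0 0 0")

```text
time_s: 12.4
position: [0.5335, -0.2337, 0.0908]
eef_rot: [0.979, 0.204, 0.003, 0.002]
force: [7.5, 0.6, 2.0]
finger_gap: 0.0141
gripper_force: 43.1
```

```bash
cat >>h.py <<'E'
def status():
    from workcell import manip
    st=manip.observe()
    i=imaging.camera_info("wrist");Rc,tc=np.array(i["R"]),np.array(i["t"])
    w=imaging.grab_frame("wrist");m=cv2.inRange(cv2.cvtColor(w[:,238:276],cv2.COLOR_BGR2HSV),(0,110,10),(14,255,130))
    wd=m.astype(bool).sum(1);r=np.where(wd>=20)[0];print("tail row",r.min(),"width there",wd[r.min()+3:r.min()+9].mean())
    s=imaging.grab_frame("side");print("green side",[(b[0],(b[1]+(240,165)).tolist()) for b in blobs(s[165:345,240:407],(55,80,30),(90,255,255))])
    print(st["time_s"],st["position"].round(4),st["force"].round(1))
    return s,w
E
python3 -c "
from h import *
s,w=status()
w=cv2.imread('pics/wrist2.png')
"
```

```text
tail row 141 width there 33.333333333333336
green side [(np.int32(138), [381.8, 169.1]), (np.int32(110), [334.5, 262.7]), (np.int32(120), [350.9, 273.8])]
12.4 [ 0.5335 -0.2337  0.0908] [7.5 0.6 2. ]
```

```bash
cat >>h.py <<'E'
def tilt(px,pos,ang=23.6,base=(340.1,244.4),bpx2=(357.2,254.5),bpos=(.5589,-.2206,.1166)):
    """tilt from mean stone pixel (side cam), stones at rest in scoop; base = level reference"""
    u=np.array([np.cos(np.radians(ang)),np.sin(np.radians(ang)),0])
    i=imaging.camera_info("side")
    z0=bpos[2]-.0318+.010
    P=np.mean([onz("side",p,z0) for p in(base,bpx2)],0)-np.array(bpos)   # stone mean rel TCP, level
    a=P@u;b=P-a*u
    rows=[]
    for th in range(-5,61,1):
        t=np.radians(th);z=P[2]
        # a is negative (forward = -u); front down: forward f=-a
        f=-a;f2=f*np.cos(t)+z*np.sin(t);z2=-f*np.sin(t)+z*np.cos(t)
        lat=b.copy();lat[2]=0
        X=np.array(pos)-f2*u+lat+[0,0,z2]
        q=cv2.projectPoints(X[None],cv2.Rodrigues(np.array(i["R"]))[0],np.array(i["t"]),i["camera_matrix"],np.array([i["k1"],0,0,0]))[0].ravel()
        rows.append((np.hypot(*(q-px)),th))
    return f,min(rows)
E
python3 -c "
from h import *
print(tilt(np.array([342.7,268.3]),(.5335,-.2337,.0908)))
print(tilt(np.array([342.7,268.3])*0+np.array([348.65,249.45]),(.5589,-.2206,.1166)))
"
```

```text
(np.float64(0.062394704812190734), (np.float64(0.2190758203184439), 0))
(np.float64(0.062394704812190734), (np.float64(0.11550885075627303), 0))
```

```bash
python3 - <<'E'
from h import *
for p in((343,152),(388,188),(405,178)):print("rack",onz("side",p,.0).round(3))
for p in((237.5,176),):print("pink",onz("side",p,.007).round(3))
E
```

```text
rack [0.818 0.017 0.   ]
rack [ 0.796 -0.153  0.   ]
rack [ 0.861 -0.16   0.   ]
pink [0.521 0.129 0.007]
```

Request:
arm_command(motion="0.9 5 0 -5 0;0.9 5 0 -10 0;0.9 0 0 -20 0;0.9 0 0 -20 0;0.9 0 0 -5 0;0.9 0 0 0 0", newtons=60)

```text
time_s: 13.1
position: [0.5404, -0.2294, 0.15]
eef_rot: [0.979, 0.205, 0.001, 0.001]
force: [0.3, 0.4, 0.7]
finger_gap: 0.0043
gripper_force: 0.0
```

The fingers have lost the handle, so I need to look.

```bash
python3 - <<'E'
from h import *
s=imaging.grab_frame("side");c=imaging.grab_frame("scene");cv2.imwrite("pics/sideL.png",s);cv2.imwrite("pics/sceneL.png",c);cv2.imwrite("pics/wristL.png",imaging.grab_frame("wrist"))
o=np.hstack([cv2.resize(x,(400,384),interpolation=2) for x in (c[85:197,150:267],s[190:350,240:407])]);cv2.imwrite("pics/lost.png",o)
E
```

```text
(no output)
```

View pics/lost.png

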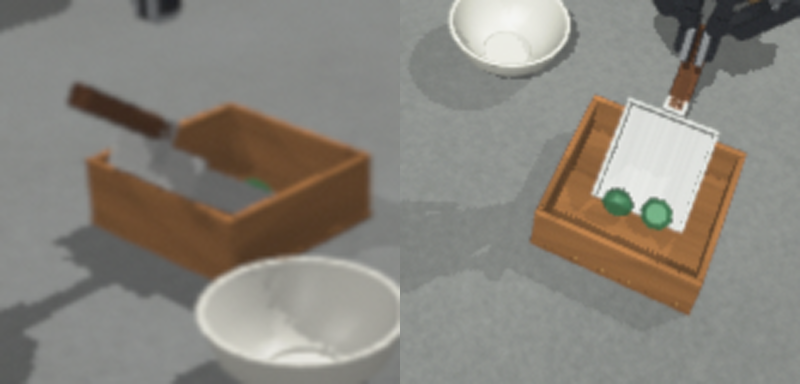

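The scoop slipped free and now leans tipped, with its front edge down inside the tray and both stones at that edge. I'll regrip the tilted handle from there.

```bash
python3 - <<'E'
from h import *
J=tri((198.3,124.4),(355.2,232.9));T=tri((172.5,112.7),(364.5,203));print("junction",J.round(4),"tail",T.round(4),np.linalg.norm(J-T),"pitch",np.degrees(np.arcsin((T-J)[2]/np.linalg.norm(T-J))),"head",np.degrees(np.arctan2(*(T-J)[1::-1])))
S=lambda x,y:(240+(x-400)*167/400,190+y*160/384)
for p in((618,203),(655,213)):print("stone",onz("side",S(*p),.02).round(3))
for p in((595,193),(683,230)):print("front",onz("side",S(*p),.01).round(3))
for p in((630,98),(718,132)):print("rear lip top",onz("side",S(*p),.07).round(3))
w=cv2.imread("pics/wristL.png");o=cv2.imread("pics/sceneL.png")
cv2.imwrite("pics/wl.png",np.hstack([w[:,56:456],cv2.resize(o[85:197,150:267],(400,384))]))
E
```

```text
junction [ 0.5458 -0.223   0.0846] tail [ 0.5993 -0.2024  0.1246] 0.06990868733579789 pitch 34.86316172327124 head 21.098517373253227
stone [ 0.477 -0.238  0.02 ]
stone [ 0.493 -0.265  0.02 ]
front [ 0.474 -0.215  0.01 ]
front [ 0.505 -0.288  0.01 ]
rear lip top [ 0.536 -0.19   0.07 ]
rear lip top [ 0.565 -0.262  0.07 ]
```

View pics/wl.png

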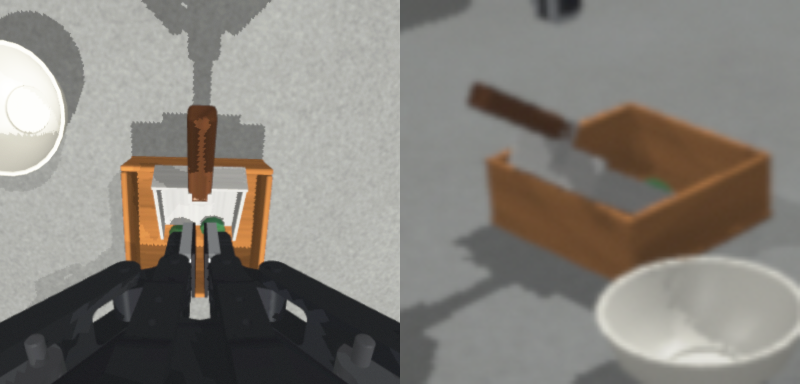

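Request:
arm_command(motion="-1 0 0 -10 0;-1 0 0 0 0;-1 0 0 0 0;-1 0 0 0 0;-1 12 -1 0 0;-1 12 -1 0 0;-1 12 0 0 0;-1 0 0 0 0;-1 0 0 20 0;-1 0 0 20 0;-1 0 0 0 0;-1 0 0 0 0", newtons=30)

```text
time_s: 14.45
position: [0.5715, -0.2125, 0.1182]
eef_rot: [0.979, 0.205, -0.001, -0.0]
force: [0.4, -0.0, -0.0]
finger_gap: 0.0855
gripper_force: 0.0
```

```bash
cat >>h.py <<'E'
def handle():
    from workcell import manip
    st=manip.observe();w=imaging.grab_frame("wrist")
    for b in blobs(w[:,200:320],(0,100,10),(14,255,110),100): print(b[0],(b[1]+(200,0)).round(0),[[x+200,y] for x,y in b[2]])
    print(st["time_s"],st["position"].round(4),st["force"].round(1),st["finger_gap"])
    for n in("side","scene"):
        s=imaging.grab_frame(n);print(n,[(b[0],b[1].tolist()) for b in blobs(s,(62,90,30),(85,255,255),15) if (b[1][0]>230 if n=="side" else b[1][0]<300) and b[1][1]>100])
E
python3 -c "
from h import *
handle()"
```

```text
683 [260. 188.] [[245.0, 175.0], [278.0, 175.0], [278.0, 245.0], [245.0, 245.0]]
692 [313. 288.] [[282.0, 314.0], [310.0, 223.0], [346.0, 234.0], [318.0, 325.0]]
14.45 [ 0.5715 -0.2125  0.1182] [ 0.4 -0.  -0. ] 0.0854950973264998
side [(np.int32(54), [331.3, 272.0]), (np.int32(47), [347.4, 279.0])]
scene []
```

Request:
arm_command(motion="-1 0 0 14 0;-1 0 0 14 0;-1 0 0 0 0;0.9 0 0 0 0;0.9 0 0 0 0;0.9 0 0 0 0;0.9 0 0 0 0;0.9 0 0 0 0;0.9 0 0 0 0;0.9 0 0 0 0;0.9 0 0 0 0;0.9 0 0 0 0", newtons=30)

```text
time_s: 15.8
position: [0.5722, -0.2129, 0.091]
eef_rot: [0.979, 0.205, 0.0, 0.0]
force: [0.6, -1.3, 2.4]
finger_gap: 0.0171
gripper_force: 35.2
```

Request:
arm_command(motion="0.9 0 0 -5 0;0.9 0 0 -5 0;0.9 0 0 -5 0;0.9 0 0 0 0;0.9 0 0 0 0;0.9 0 0 0 0")

```text
time_s: 16.4
position: [0.5717, -0.2126, 0.1054]
eef_rot: [0.979, 0.205, -0.0, -0.0]
force: [0.5, 0.5, -0.8]
finger_gap: 0.0171
gripper_force: 34.7
```

```bash
python3 -c "
from h import *
handle()"
```

```text
1485 [254. 210.] [[235.0, 189.0], [276.0, 189.0], [276.0, 269.0], [235.0, 269.0]]
376 [256. 267.] [[250.0, 248.0], [262.0, 248.0], [262.0, 284.0], [250.0, 284.0]]
16.4 [ 0.5717 -0.2126  0.1054] [ 0.5  0.5 -0.8] 0.01706919691729947
side [(np.int32(91), [328.9, 276.6]), (np.int32(97), [344.8, 283.1])]
scene []
```

```bash
python3 -c "
from h import *
u=np.array([np.cos(np.radians(24)),np.sin(np.radians(24))])
for p in((331.3,272),(347.4,279),(328.9,276.6),(344.8,283.1)):
  for z in(.013,.03):
    X=onz('side',p,z);d=X[:2]-[.492,-.248];print(p,z,X.round(3),'along u',(d@u).round(3),'lat',(d@[-u[1],u[0]]).round(3))
"
```

```text
(331.3, 272) 0.013 [ 0.486 -0.232  0.013] along u 0.001 lat 0.017
(331.3, 272) 0.03 [ 0.476 -0.237  0.03 ] along u -0.01 lat 0.016
(347.4, 279) 0.013 [ 0.499 -0.264  0.013] along u -0.001 lat -0.018
(347.4, 279) 0.03 [ 0.488 -0.269  0.03 ] along u -0.012 lat -0.018
(328.9, 276.6) 0.013 [ 0.474 -0.236  0.013] along u -0.012 lat 0.018
(328.9, 276.6) 0.03 [ 0.464 -0.241  0.03 ] along u -0.023 lat 0.017
(344.8, 283.1) 0.013 [ 0.487 -0.267  0.013] along u -0.012 lat -0.016
(344.8, 283.1) 0.03 [ 0.477 -0.272  0.03 ] along u -0.023 lat -0.016
```

Request:
arm_command(motion="0.9 3 0 -5 0;0.9 3 0 -5 0;0.9 0 0 -5 0;0.9 0 0 -5 0;0.9 0 0 0 0;0.9 0 0 0 0;0.9 0 0 0 0")

```text
time_s: 17.25
position: [0.5771, -0.2103, 0.1254]
eef_rot: [0.979, 0.204, -0.0, -0.0]
force: [-0.2, 0.5, -1.1]
finger_gap: 0.0169
gripper_force: 34.8
```

```bash
python3 -c "
from h import *
handle()"
```

```text
1452 [254. 209.] [[235.0, 189.0], [277.0, 189.0], [277.0, 267.0], [235.0, 267.0]]
174 [317. 247.] [[314.0, 228.0], [319.0, 228.0], [319.0, 267.0], [314.0, 267.0]]
17.25 [ 0.5771 -0.2103  0.1254] [-0.2  0.5 -1.1] 0.0168803121163683
side [(np.int32(94), [328.8, 276.8]), (np.int32(95), [344.5, 283.7])]
scene []
```

The stones' pixels stayed put while the scoop rose, so both are lying in the tray. Now I'll carry the empty scoop away.

Request:
arm_command(motion="0.9 0 0 -20 0;0.9 0 0 -30 0;0.9 0 0 -20 0;0.9 0 0 0 7;0.9 0 0 0 8;0.9 10 -15 0 7;0.9 10 -30 0 0;0.9 10 -40 0 0;0.9 10 -40 0 0;0.9 10 -40 0 0;0.9 0 -40 0 0;0.9 0 -40 0 0")

```text
time_s: 18.6
position: [0.6185, 0.0386, 0.1953]
eef_rot: [1.0, 0.014, -0.0, 0.0]
force: [0.9, 0.7, -0.6]
finger_gap: 0.0171
gripper_force: 34.7
```

Request:
arm_command(motion="0.9 0 -40 0 0;0.9 0 -40 0 0;0.9 0 -40 0 0;0.9 0 -35 0 0;0.9 0 -20 0 0;0.9 0 -12 0 0;0.9 0 0 20 0;0.9 0 0 20 0;0.9 0 0 10 0;0.9 0 0 0 0;0.9 0 0 0 0;0.9 0 0 0 0")

```text
time_s: 19.8
position: [0.6144, 0.2238, 0.147]
eef_rot: [1.0, 0.014, 0.001, -0.0]
force: [-0.3, -0.9, -1.4]
finger_gap: 0.0173
gripper_force: 34.7
```

```bash
python3 - <<'E'
from h import *
from workcell import manip
st=manip.observe();p=st["position"];print(p.round(4),st["finger_gap"])
for n in("side","scene"):
    im=imaging.grab_frame(n);i=imaging.camera_info(n)
    pr=lambda X:cv2.projectPoints(np.array([X]),cv2.Rodrigues(np.array(i["R"]))[0],np.array(i["t"]),i["camera_matrix"],np.array([i["k1"],0,0,0]))[0].ravel().round(0)
    print(n,"tcp",pr(p))
    # bright scoop
    m=cv2.inRange(cv2.cvtColor(im,cv2.COLOR_BGR2HSV),(0,0,175),(179,40,255));k,l,s,c=cv2.connectedComponentsWithStats(m)
    for j in range(1,k):
        if s[j,4]>60: print("white",s[j],c[j].round(0))
    for b in blobs(im,(0,110,20),(14,255,140),40): print("br",b[0],b[1],b[2])
    print("green",[(b[0],b[1].tolist()) for b in blobs(im,(62,90,30),(85,255,255),15) if b[1][1]>200])
E
```

```text
[0.6144 0.2238 0.147 ] 0.01729808032875383
side tcp [241. 103.]
white [202  23  21  20 202] [214.  32.]
white [ 268   42  137  103 4437] [339.  89.]
white [ 260  181   51   37 1424] [286. 199.]
white [488 181  20  17  90] [496. 190.]
white [  0 198  27  59 261] [ 16. 223.]
br 293 [273.  103.9] [[264.0, 113.0], [265.0, 94.0], [282.0, 95.0], [281.0, 114.0]]
br 1331 [344.5 262.2] [[297.0, 279.0], [317.0, 229.0], [383.0, 256.0], [363.0, 306.0]]
br 790 [328.9 299.8] [[291.0, 290.0], [296.0, 279.0], [365.0, 309.0], [360.0, 320.0]]
green [(np.int32(88), [328.8, 277.1]), (np.int32(91), [344.6, 283.6])]
scene tcp [267. 219.]
white [117  25  42  10 205] [135.  31.]
white [207 161  47  31 695] [228. 180.]
br 1826 [208.6 140.8] [[172.0, 129.0], [231.0, 112.0], [244.0, 156.0], [185.0, 173.0]]
br 289 [252.6 204. ] [[240.0, 208.0], [243.0, 194.0], [265.0, 200.0], [262.0, 213.0]]
br 64 [285.3 214.4] [[281.0, 219.0], [284.0, 208.0], [290.0, 210.0], [287.0, 221.0]]
green []
```

Request:
arm_command(motion="0.9 0 0 10 0;0.9 0 0 10 0;0.9 0 0 10 0;0.9 0 0 8 0;0.9 0 0 0 0;0.9 0 0 0 0")

```text
time_s: 20.5
position: [0.613, 0.2239, 0.1069]
eef_rot: [1.0, 0.014, -0.001, 0.0]
force: [-0.4, -0.2, -1.8]
finger_gap: 0.0175
gripper_force: 34.7
```

Request:
arm_command(motion="0.9 1 0 4 0;0.9 1 0 4 0;0.9 2 0 4 0;0.9 2 0 4 0;0.9 0 0 0 0")

```text
time_s: 21.0
position: [0.6191, 0.2239, 0.0907]
eef_rot: [1.0, 0.014, -0.001, 0.0]
force: [0.1, -0.2, -0.9]
finger_gap: 0.0172
gripper_force: 34.7
```

Request:
arm_command(motion="0.9 2 0 4 0;0.9 2 0 4 0;0.9 2 0 4 0;0.9 0 0 0 0")

```text
time_s: 21.4
position: [0.6272, 0.2246, 0.0807]
eef_rot: [1.0, 0.014, 0.002, -0.0]
force: [2.8, -0.7, 5.3]
finger_gap: 0.017
gripper_force: 35.4
```

Request:
arm_command(motion="0.9 2 0 4 0;0.9 2 0 4 0;0.9 2 0 4 0;0.9 0 0 0 0")

```text
time_s: 21.8
position: [0.632, 0.2246, 0.0679]
eef_rot: [1.0, 0.014, 0.0, -0.0]
force: [2.5, 0.0, 4.1]
finger_gap: 0.0174
gripper_force: 35.1
```

Request:
arm_command(motion="0.9 2 0 4 0;0.9 2 0 4 0;0.9 1 0 4 0;0.9 1 0 4 0;0.9 0 0 0 0")

```text
time_s: 22.3
position: [0.6364, 0.2244, 0.0502]
eef_rot: [1.0, 0.014, -0.001, 0.0]
force: [1.9, 0.1, 3.0]
finger_gap: 0.0175
gripper_force: 35.0
```

Request:
arm_command(motion="0.9 1 0 4 0;0.9 0 0 4 0;0.9 0 0 4 0;0.9 0 0 0 0")

```text
time_s: 22.7
position: [0.6375, 0.2244, 0.0385]
eef_rot: [1.0, 0.014, -0.001, 0.0]
force: [-0.1, -1.0, 2.7]
finger_gap: 0.0168
gripper_force: 34.9
```

Request:
arm_command(motion="0.9 0 0 2 0;0.9 0 0 2 0;0.9 0 0 0 0")

```text
time_s: 23.0
position: [0.6382, 0.2246, 0.0353]
eef_rot: [1.0, 0.014, -0.0, 0.0]
force: [0.6, 0.1, 1.7]
finger_gap: 0.017
gripper_force: 34.9
```

Request:
arm_command(motion="0.9 0 0 2 0;0.9 0 0 1 0;0.9 0 0 0 0")

```text
time_s: 23.3
position: [0.6382, 0.2246, 0.0324]
eef_rot: [1.0, 0.014, -0.0, 0.0]
force: [2.9, -0.5, 1.8]
finger_gap: 0.017
gripper_force: 34.9
```

Request:
arm_command(motion="-1 0 0 0 0;-1 0 0 0 0;-1 0 0 0 0;-1 0 0 0 0;-1 0 0 0 0;-1 0 0 0 0;-1 0 0 0 0;-1 0 0 0 0")

```text
time_s: 24.1
position: [0.6384, 0.2246, 0.0326]
eef_rot: [1.0, 0.014, 0.0, -0.0]
force: [-0.6, -0.2, -0.3]
finger_gap: 0.0854
gripper_force: 0.0
```

Request:
arm_command(motion="-1 0 0 -10 0;-1 0 0 -30 0;-1 0 0 -40 0;-1 0 0 -40 0;-1 0 0 -40 0;-1 0 0 0 0;-1 0 0 0 0;-1 0 0 0 0;-1 0 0 0 0;-1 0 0 0 0")

```text
time_s: 25.1
position: [0.6372, 0.2243, 0.1905]
eef_rot: [1.0, 0.014, -0.002, 0.0]
force: [-0.5, -0.8, 0.1]
finger_gap: 0.0853
gripper_force: 0.0
```

```bash
python3 - <<'E'
from h import *
from workcell import manip
st=manip.observe();print(st["time_s"],st["position"].round(4),st["force"].round(1))
w=imaging.grab_frame("wrist");c=imaging.grab_frame("scene");s=imaging.grab_frame("side")
for b in blobs(w[:,200:320],(0,100,10),(14,255,160),100): print("w br",b[0],b[1],[onz("wrist",(x+200,y),.042).round(3).tolist() for x,y in b[2]])
cc=[(b[0],b[1],b[2]) for b in blobs(c,(0,110,20),(14,255,200),100)];print(cc)
print("green",[(b[0],b[1].tolist()) for b in blobs(s,(62,90,30),(85,255,255),15) if b[1][1]>140])
h=[b for b in cc if b[1][0]<320 and b[1][1]>180]
# handle ends heights: triangulate scene/wrist
wb=max(blobs(w[:,200:320],(0,100,10),(14,255,160),100),key=lambda b:b[0]);
for hb in h:
    S=np.array(sorted(hb[2]));W=np.array(sorted(wb[2],key=lambda q:q[1]))+[200,0]
    print("tail",tri(S[:2].mean(0),W[:2].mean(0),"scene","wrist").round(4),"front",tri(S[2:].mean(0),W[2:].mean(0),"scene","wrist").round(4))
E
```

```text
25.1 [0.6372 0.2243 0.1905] [-0.5 -0.8  0.1]
w br 137 [ 3.5 14.6] [[0.78, 0.283, 0.042], [0.807, 0.283, 0.042], [0.807, 0.274, 0.042], [0.78, 0.274, 0.042]]
w br 967 [ 55.  167.9] [[0.677, 0.234, 0.042], [0.678, 0.219, 0.042], [0.602, 0.216, 0.042], [0.601, 0.232, 0.042]]
[(np.int32(1474), array([200.6, 141.4]), [[175.0, 122.0], [219.0, 117.0], [224.0, 164.0], [180.0, 169.0]]), (np.int32(202), array([245.6, 142.8]), [[240.0, 127.0], [252.0, 126.0], [254.0, 154.0], [242.0, 155.0]]), (np.int32(643), array([247. , 291.6]), [[221.0, 295.0], [271.0, 274.0], [276.0, 287.0], [227.0, 307.0]])]
green [(np.int32(85), [328.7, 277.2]), (np.int32(93), [344.7, 283.7])]
tail [0.6763 0.2263 0.0341] front [0.5993 0.224  0.0344]
```

```bash
python3 -c "
from workcell import close_job
print(close_job())"
```

```text
the job is handed in; nothing more can be done
None
```

I handed the job in at about 25 s: by my camera checks both stones lie in the wooden tray and the empty scoop stands level on the bench, released. It did not go cleanly: the scoop slipped from the grip at the tray and fell tipped into it (unmeasured, but from low down), and I regripped it there; no verdict came back.

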